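Unstack the bar tins into their trays

TASK

Take the stack of four tins on the bar apart from the top down, and stand each one flat inside the wooden tray of its own shape and size, letting go of it there before you take the next and leaving the rest of the stack standing where it is. Keep the tins upright, and leave the jigger and the bottle stopper where they stand.

Things in the scene. Friction and masses are not known exactly. Their poses are not given: they have to be found in the camera images.
- little_round_tin: The smallest tin, top of the stack: upright cylinder 24 mm across, 42 mm high, white with a metal lid; about 40 g. Stands loose on the oblong tin, within 6 mm of its centre, underside about 114 mm above the worktop. Flat above and below, like all the tins. Origin: centre of its underside; z up.
- oblong_tin: Second from the top: oblong tin, 44 mm along its x, 26 mm along its y, 38 mm high, white with a metal lid; about 70 g. Stands loose on the square tin, within 6 mm of its centre, underside about 76 mm above the worktop. Origin: centre of its underside; z up.
- square_tin: Third from the top: square tin, 46 x 46 mm, 38 mm high, sides along its x and y, white with a metal lid; about 100 g. Stands loose on the big round tin, within 6 mm of its centre, underside about 38 mm above the worktop. Origin: centre of its underside; z up.
- big_round_tin: Bottom of the stack: round tin 66 mm across, 38 mm high, white with a metal lid; about 140 g. Stands loose on the worktop. Room for the arm: wall cabinets and a bottle shelf hang from about 0.46 m above the worktop, beyond about x = 0.58 m, and a tall panel closes the right end at y = -0.63 m, close to where the hand may start. Origin: centre of its underside; z up.
- little_round_tray: Place of the little round tin: the smaller round tray, well 42 mm across, 52 mm over the rim. Low open tray of pale wood, fixed to the worktop: floor 4 mm, top of rim 9 mm above the worktop, rim 5 mm thick. Grip tins with the fingertips at least 7 mm above their underside, or the fingers meet the rim. The tin has 9 mm of play all round. Origin: centre of its underside; z up.
- oblong_tray: Place of the oblong tin: oblong tray, well 62 mm along its x and 44 mm along its y, 72 x 54 mm over the rim. Low open tray of pale wood, fixed to the worktop: floor 4 mm, top of rim 9 mm above the worktop, rim 5 mm thick. The tin fits long side along long side, within about 20 degrees. The tin has 9 mm of play all round. Origin: centre of its underside; z up.
- square_tray: Place of the square tin: square tray, well 64 x 64 mm, 74 x 74 mm over the rim, sides along its x and y. Low open tray of pale wood, fixed to the worktop: floor 4 mm, top of rim 9 mm above the worktop, rim 5 mm thick. The tin fits side along side, within about 20 degrees. The tin has 9 mm of play all round. Origin: centre of its underside; z up.
- big_round_tray: Place of the big round tin: the larger round tray, well 84 mm across, 94 mm over the rim. Low open tray of pale wood, fixed to the worktop: floor 4 mm, top of rim 9 mm above the worktop, rim 5 mm thick.  The tin has 9 mm of play all round. Origin: centre of its underside; z up.
- jigger: Bystander, to be left alone: copper double jigger (hourglass measure) 46 mm across, 84 mm high, standing loose behind the row of trays, towards the wall. Origin: centre of its underside; z up.
- stopper: Bystander, to be left alone: bottle stopper standing on its pale knob, 28 mm across, 47 mm high, loose behind the row of trays, towards the wall. Origin: centre of its underside; z up.
There are look-alikes about, which are no part of the job. Leave any black or purple look-alike of the square_tin alone.

How it is judged:
By the outcome, as a careful person would: the job done as asked, in the order asked, and still so for the second after the job is handed in, with the robot touching nothing.
It also fails if it takes over 136 s, if anything falls off the work surface, if the arm or the gripper's body presses on something with over 40 N, if the wrist force passes 120 N, or if a joint passes its speed limit or range.

ROBOT

A 6-joint arm with a two-finger parallel gripper is mounted at the origin on a cart in front of the work surface, level with it; the furniture and walls round the work are solid. World frame = base frame: x ahead of the robot, y to its left, z up, the work surface at z = 0. Lengths are in mm, angles in rad, forces in N, time in s.
With the tool pointing down it reaches from about 350 to 775 mm from the base axis. Payload 7.3 kg.
Tool frame: the origin (TCP) lies on the front face of the gripper's body, between the roots of the fingers; the fingertips stand 66 mm ahead of it and the grasp point (between the pads) lies 47 mm ahead of it (bot.tip_extent is the distance from the TCP to the fingertips, in mm); z points along the fingers, y is the line along which they close (so a half turn about z gives the same grasp; the last joint's range is limited). The gripper opens to 92 mm and grips with 3 to 60 N. Pads are 19 mm wide; open, the fingers measure 130 mm over their backs; the gripper's body (75 mm by 190 mm) begins 47 mm behind the grasp point.
Start: joints at [-1.464, 0.342, 1.524, -0, 1.275, -0.146], TCP at [131.332, -508.321, 292.241] pointing down, gripper open.
Joint ranges: [-2.53, 2.53], [-0.77, 2.02], [0.04, 2.7], [-1, 4.14], [0.28, 2.66], [-3.11, 3.11]. Speed limits (rad/s): [2.57, 2.57, 3.14, 3.14, 3.14, 3.14].

INTERFACE

Orientations are given as [roll, pitch, yaw] about the fixed x, y, z axes, in that order (R = Rz(yaw) Ry(pitch) Rx(roll)).
In Python, from plant import readout, viewer, order, bot gives the robot as it stands.
- The arm moves only by the shell command python3 -m creep 'ROWS'. ROWS is text: rows parted by semicolons, each of 7 numbers parted by spaces: the shift along the world's x, y, z in m, then the turn, a rotation vector about the world's x, y, z in rad, then the opening in per cent of the stroke, from 0 (shut) to 100 (fully open). A call has 1 to 8 rows; each row shifts and turns the commanded pose from where the row before left it; what a row does not reach is not made up. A row lasts 1/12 s, in which the tool goes at most 41.7 mm and 7.16 degrees, less where a joint would pass 70% of its speed; a pose out of reach is approached as far as the arm can. A call is refused whole if a number of a shift passes 0.0417 or a number of a turn 0.125, either way. A call with a gripper value outside its range is refused whole. The fingers move at their own pace and stop on an object; the grip force is fixed at half the most. Time passes only in rows, so rows that do not move let the fingers close. It gives the time, the measured TCP pose, the force, the opening and the grip force at its end, in the units of the state.
- readout.get_obs(): the state, without advancing time (a new reading comes with each control period).
- viewer.capture(name): name is "scene" or "top"; returns the picture (384x512x3 uint8, red, green, blue); there is no depth.
- viewer.camera_info(name): a dict with "fx", "fy", "cx", "cy" (pixels), "D" ([k1, k2, p1, p2, k3] as OpenCV has them; the pictures are not rectified), "origin" and "rotation" of the camera in the world. Camera axes: x right, y up, looking along -z (the intrinsics and any distortion apply to the point x, -y, -z); pixel columns grow to the right and rows downward; lengths in mm; the calibration is good to about 2 mm. A picture is of the moment at which its call begins. camera_info takes no time and is no camera call.
- order.close_job(): hands the job in; it is judged then, once.
The state is a dict: "time": time; "joint_positions": joint angles; "dq": joint speeds; "tau": joint torques, N m; "tool_pos": TCP position; "tcp_rot": TCP orientation; "contact_force": force on the tool from outside, world axes, zero at the start; "moment": the same for the moment, N m; "grip_width": finger opening in mm; "finger_force": force on a finger pad.
Only numpy, scipy, OpenCV 4.12 (cv2) and the standard library are available. Lean on these libraries where they do the work, as an engineer would, in place of code of your own. Each camera call takes 0.05 s, during which the arm holds its last target. There are 200 camera calls.

## Working session

There is one attempt and no reset: what is moved stays moved. The work goes in short steps, Python scripts to look and compute and a shell command to move; the robot and the scene stay as the last step left them, time stands still between calls to the robot, and variables do not carry over. Pictures are saved under pics/ and viewed, at most 14 in all, crops included, and the job is handed in when it is done.

```bash
mkdir -p pics
python3 - <<'E'
from plant import readout, viewer, order, bot
import cv2
for n in("scene","top"):
    im=viewer.capture(n); cv2.imwrite(f"pics/{n}0.png",cv2.cvtColor(im,cv2.COLOR_RGB2BGR)); print(viewer.camera_info(n))
o=readout.get_obs(); print({k:o[k] for k in("time","tool_pos","tcp_rot","grip_width","contact_force")})
E
```

```text
{'fx': 414.66193378440755, 'fy': 414.66193378440755, 'cx': 255.23455817645464, 'cy': 201.2443855486032, 'D': array([-0.01812062,  0.        ,  0.        ,  0.        ,  0.        ]), 'origin': array([ -20.83932249,  747.6008877 , 1079.18115314]), 'rotation': array([ 0.71501983, -0.01915513, -2.46677433])}
{'fx': 469.18383151129734, 'fy': 469.18383151129734, 'cx': 256.67786900034724, 'cy': 190.70909169234153, 'D': array([-0.14199759,  0.        ,  0.        ,  0.        ,  0.        ]), 'origin': array([ 441.1156635 ,  107.46778894, 1555.48208764]), 'rotation': array([ 0.05222674, -0.00224673, -1.56451961])}
{'time': 0.1, 'tool_pos': array([ 131.29806087, -508.03656721,  291.61797183]), 'tcp_rot': array([-3.14024671e+00, -2.12279222e-04,  2.52808777e-01]), 'grip_width': 91.92364736767702, 'contact_force': array([ 0.41008106,  0.17078599, -0.07493202])}
```

View pics/scene0.png

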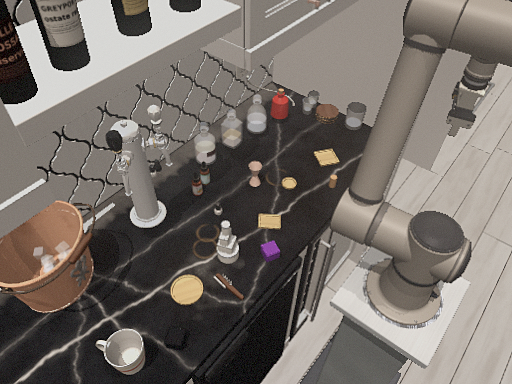

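View pics/top0.png

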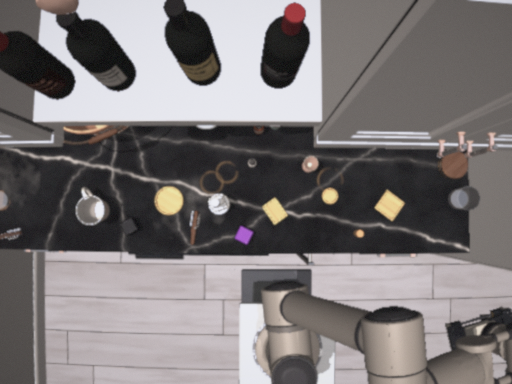

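The stack is at scene (228,245) / top (218,204). The trays, given as scene / top pixels, are:
- Big round: (187,290) / (169,200)
- Oblong: (269,221) / (275,210)
- Little round: (289,183) / (330,196)
- Square: (326,157) / (390,205)

Look-alikes of the square tin are purple at scene (270,250) and black at (176,337). The small bottles at (197,180) and the glass bottles are not tins. The jigger is at (255,173) and the stopper at (218,210). Next I'll check this in a close crop.

```bash
cat > h.py <<'E'
import numpy as np, cv2
from scipy.spatial.transform import Rotation as R
from plant import readout, viewer, order, bot
def cam(n):
    c=viewer.camera_info(n); K=np.array([[c['fx'],0,c['cx']],[0,c['fy'],c['cy']],[0,0,1]])
    return K,np.array(c['D']),np.array(c['origin']),R.from_euler('xyz',c['rotation']).as_matrix()@np.diag([1,-1,-1])
def unproj(n,uv,z):
    K,D,o,Rm=cam(n); p=cv2.undistortPoints(np.array(uv,float).reshape(-1,1,2),K,D)[:,0]
    d=np.c_[p,np.ones(len(p))]@Rm.T
    return o+d*((z-o[2])/d[:,2])[:,None]
def proj(n,P):
    K,D,o,Rm=cam(n); P=np.array(P,float).reshape(-1,3)
    return cv2.projectPoints((P-o)@Rm,np.zeros(3),np.zeros(3),K,D)[0][:,0]
def shot(n):return cv2.cvtColor(viewer.capture(n),cv2.COLOR_RGB2BGR)
def crop(im,x0,y0,x1,y1,s):return cv2.resize(im[y0:y1,x0:x1],None,fx=s,fy=s,interpolation=cv2.INTER_CUBIC)
def st():
    o=readout.get_obs();print('t',round(o['time'],2),'tcp',np.round(o['tool_pos'],1),'rpy',np.round(o['tcp_rot'],3),'w',round(o['grip_width'],1),'F',np.round(o['contact_force'],1),'ff',np.round(o['finger_force'],1))
E
python3 - <<'E'
from h import *
s=cv2.imread('pics/scene0.png');t=cv2.imread('pics/top0.png')
for nm,S,T in(("big",(187,290),(169,200)),("obl",(269,221),(275,210)),("lit",(289,183),(330,196)),("sq",(326,157),(390,205))):
    print(nm,unproj("scene",[S],9)[0].round(),unproj("top",[T],9)[0].round())
a=crop(s,160,140,360,320,4)[:600]; 
a=cv2.resize(s[195:275,200:290],None,fx=6.6,fy=6.6,interpolation=cv2.INTER_CUBIC)
cv2.imwrite('pics/c1.png',a)
b=crop(t,150,175,280,255,6);cv2.imwrite('pics/c2.png',b)
# tray masks: pale wood, both views
for n,im in(("scene",s),("top",t)):
    h=cv2.cvtColor(im,cv2.COLOR_BGR2HSV); m=cv2.inRange(h,(15,70,110),(32,255,255))
    N,L,ss,cc=cv2.connectedComponentsWithStats(m)
    for i in range(1,N):
        if ss[i,4]>60:
            c=max(cv2.findContours((L==i).astype(np.uint8),0,1)[0],key=len)
            P=unproj(n,c[:,0],9)[:,:2].astype(np.float32); r=cv2.minAreaRect(P)
            print(n,cc[i].round(1),ss[i,4],np.round(r[0],1),np.round(r[1],1),round(r[2],1))
E
```

```text
big [484. 398.   9.] [489. 395.   9.]
obl [455.  47.   9.] [459.  44.   9.]
lit [ 505. -135.    9.] [ 506. -138.    9.]
sq [ 476. -335.    9.] [ 477. -341.    9.]
scene [132.1   7.1] 223 [2012.6 -709.7] [122.5 199.8] 55.9
scene [326.2 156.7] 301 [ 476.7 -336.4] [80.7 83.3] 55.2
scene [288.7 182.6] 144 [ 506.7 -136.9] [51.  54.1] 39.7
scene [ 77.6 227.8] 75 [916.9 464.5] [ 29.1 185. ] 51.8
scene [269.  220.8] 329 [456.3  46.7] [73.1 62.8] 36.4
scene [186.3 289. ] 780 [488.4 396. ] [92.4 95.6] 82.9
top [168.5 200.1] 684 [489.3 396.5] [96.9 96.2] 46.0
top [329.5 195.4] 220 [ 508.5 -136. ] [54.  51.9] 45.3
top [389.2 205. ] 539 [ 477.  -338.1] [79.1 78.6] 53.2
top [274.5 210.6] 405 [456.6  45.4] [76.4 58. ] 37.2
```

View pics/c1.png

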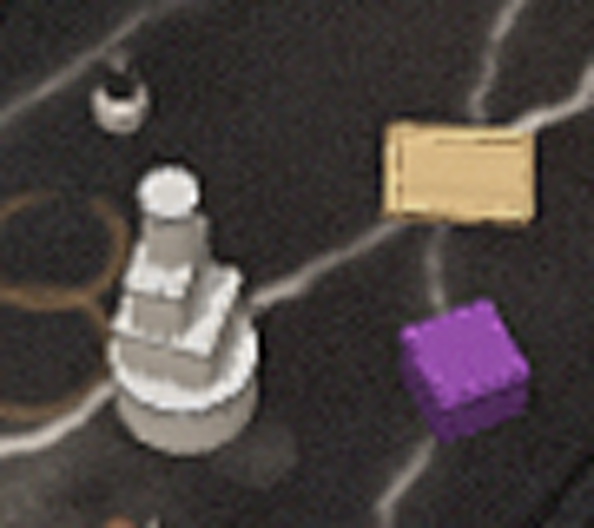

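View pics/c2.png

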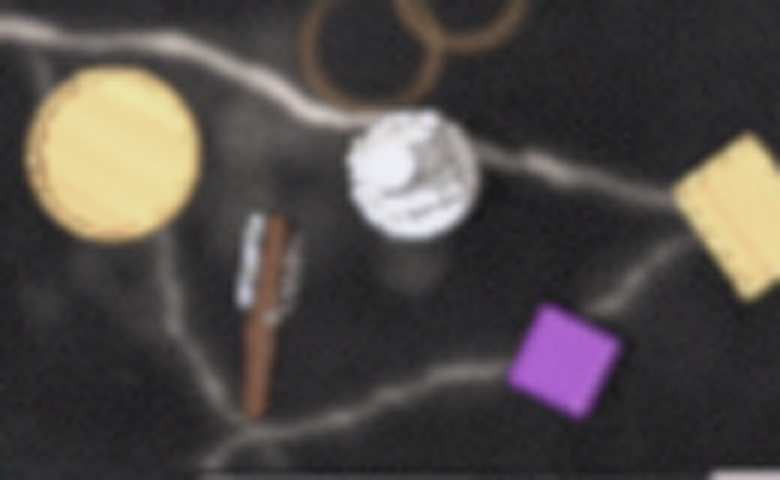

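The crop confirms the choice. It shows the white four-tier stack with the little tin's lid at scene (225.5,224), the purple cube apart from it, and the stopper at about (218,211). Next I'll measure the stack.

Run:
```python
from h import *
f=lambda p:[(200+x/6.6,195+y/6.6) for x,y in p]
g=lambda p:[(150+x/6,175+y/6) for x,y in p]
print("lit",unproj("scene",f([(168,192)]),156).round(1),unproj("top",g([(388,165)]),156).round(1))
print("big",unproj("top",g([(414,175)]),38).round(1))
print("sq",unproj("scene",f([(113,330),(207,355),(241,270)]),76).round(1))
print("obl",unproj("scene",f([(125,282),(185,297)]),114).round(1))
s=cv2.imread('pics/scene0.png');t=cv2.imread('pics/top0.png')
cv2.imwrite('pics/c3.png',np.hstack([crop(s,212,215,242,268,11)[:580],crop(t,205,190,233,218,14)[:580].copy() if 0 else cv2.copyMakeBorder(crop(t,205,190,233,218,15),0,160,0,0,0)[:580]]))
for nm,P in(("jig",(310,163)),("stop",(252,163))):print(nm,unproj("top",[P],50).round())
```

```text
lit [[477.6 230.3 156. ]] [[478.2 230.  156. ]]
big [[476.1 226.2  38. ]]
sq [[488.4 259.2  76. ]
 [447.5 242.8  76. ]
 [465.9 198.   76. ]]
obl [[482.1 255.6 114. ]
 [456.8 245.1 114. ]]
jig [[611. -67.  50.]]
stop [[609. 120.  50.]]
```

View pics/c3.png

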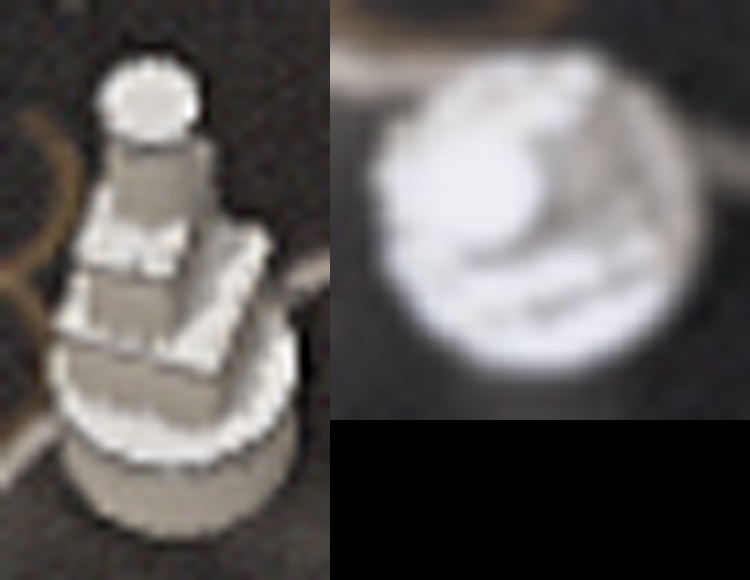

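The stack stands at about (478,229.5). The square tin's yaw is about 22° and the oblong's long side lies at about 112°. Both views agree within 2 mm, and the edge lengths come out as 44–48 mm and 27 mm, as they should. Now I'll go above it, yawing to 34°.

```bash
python3 -m creep '0.03 0 0 0 0 0 100;0.04 0 0 0 0 0 100;0.04 0 0 0 0 0.085 100;0.04 0 0 0 0 0.085 100;0.04 0 0 0 0 0.085 100;0.04 0 0 0 0 0.085 100;0.04 0 0 0 0 0 100;0.03 0 0 0 0 0 100'
python3 -m creep '0.01 0.02 0 0 0 0 100;0.01 0.03 0 0 0 0 100;0.01 0.03 0 0 0 0 100;0.01 0.03 0 0 0 0 100;0 0.03 0 0 0 0 100;0 0.03 0 0 0 0 100;0 0.03 0 0 0 0 100;0 0.03 0 0 0 0 100'
python3 - <<'E'
from h import *
st()
print("tap base",unproj("scene",[(148,213)],0).round(),"bucket",unproj("scene",[(75,275)],0).round(),"orange",unproj("top",[(360,234)],30).round(),"mug",unproj("top",[(92,210)],50).round())
E
```

```text
time: 0.77
tool_pos: [434.4, -507.4, 291.5]
tcp_rot: [-3.141, -0.001, 0.595]
contact_force: [0.1, -0.2, -0.2]
grip_width: 91.5
finger_force: 0.0
time: 1.43
tool_pos: [471.0, -276.7, 291.7]
tcp_rot: [-3.141, 0.0, 0.593]
contact_force: [0.7, 0.4, -0.3]
grip_width: 91.8
finger_force: 0.0
t 1.43 tcp [ 471.  -276.7  291.7] rpy [-3.141  0.     0.593] w 91.8 F [ 0.7  0.4 -0.3] ff 0.0
tap base [[793. 273.   0.]] bucket [[780. 571.   0.]] orange [[ 381. -234.   30.]] mug [[453. 642.  50.]]
```

```bash
python3 -m creep '0 0.035 0 0 0 0 100;0 0.035 0 0 0 0 100;0 0.035 0 0 0 0 100;0 0.035 0 0 0 0 100;0 0.035 0 0 0 0 100;0 0.035 0 0 0 0 100;0 0.035 0 0 0 0 100;0 0.035 0 0 0 0 100'
python3 -m creep '0.001 0.035 0 0 0 0 100;0.001 0.035 0 0 0 0 100;0.001 0.035 0 0 0 0 100;0 0.035 0 0 0 0 100;0 0.035 0 0 0 0 100;0 0.03 0 0 0 0 100;0 0.02 0 0 0 0 100;0 0 0 0 0 0 100'
python3 -m creep '0 0 0 0 0 0 100'
python3 - <<'E'
from h import *
s=shot("scene");t=shot("top")
cv2.imwrite('pics/p1.png',np.hstack([crop(s,190,170,260,270,5),cv2.copyMakeBorder(crop(t,180,165,260,245,5),0,100,0,0,0)]))
E
```

```text
time: 2.1
tool_pos: [470.8, 3.4, 292.0]
tcp_rot: [-3.141, 0.0, 0.593]
contact_force: [0.7, -0.1, -0.2]
grip_width: 91.9
finger_force: 0.0
time: 2.77
tool_pos: [473.7, 230.0, 291.7]
tcp_rot: [-3.14, 0.0, 0.597]
contact_force: [-0.4, -0.2, -0.5]
grip_width: 92.0
finger_force: 0.0
time: 2.85
tool_pos: [473.9, 227.4, 291.7]
tcp_rot: [3.142, 0.001, 0.595]
contact_force: [0.2, -0.2, -0.4]
grip_width: 91.9
finger_force: 0.0
```

View pics/p1.png

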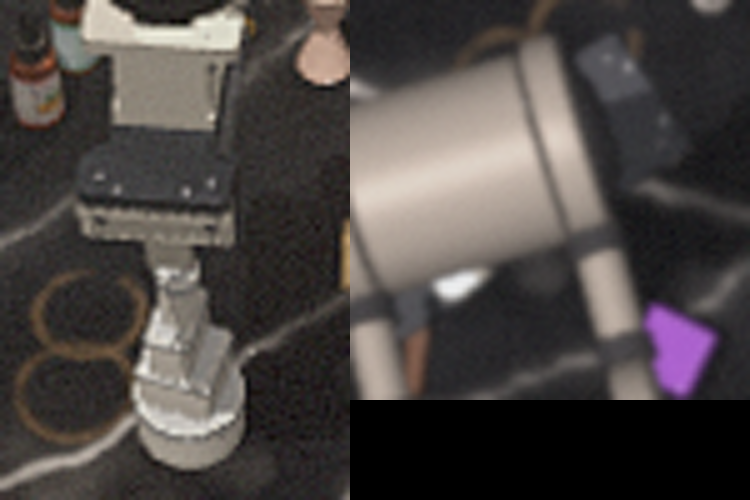

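The stack stands undisturbed under the hand (lid at crop (178,277)), and the hand is about 4 mm short in x. Correct, descend and grip.

```bash
python3 -m creep '0.004 0.0025 -0.015 0 0 0 100;0 0 -0.015 0 0 0 100;0 0 -0.015 0 0 0 100;0 0 -0.015 0 0 0 100;0 0 -0.015 0 0 0 100;0 0 -0.015 0 0 0 100;0 0 -0.01 0 0 0 100;0 0 0 0 0 0 100'
python3 -m creep '0 0 0 0 0 0 60;0 0 0 0 0 0 45;0 0 0 0 0 0 35;0 0 0 0 0 0 25;0 0 0 0 0 0 15;0 0 0 0 0 0 0;0 0 0 0 0 0 0;0 0 0 0 0 0 0'
```

```text
time: 3.62
tool_pos: [477.6, 227.8, 190.3]
tcp_rot: [-3.141, 0.004, 0.591]
contact_force: [-0.2, -0.2, -1.0]
grip_width: 91.6
finger_force: 0.0
time: 4.28
tool_pos: [478.4, 229.2, 192.3]
tcp_rot: [3.141, -0.0, 0.593]
contact_force: [0.6, 0.5, 0.4]
grip_width: 43.2
finger_force: 0.0
```

```bash
python3 -m creep '0 0 0 0 0 0 0;0 0 0 0 0 0 0;0 0 0 0 0 0 0;0 0 0 0 0 0 0;0 0 0 0 0 0 0'
```

```text
time: 4.7
tool_pos: [478.3, 229.2, 192.2]
tcp_rot: [3.142, 0.0, 0.593]
contact_force: [0.1, -0.2, -0.2]
grip_width: 23.3
finger_force: 30.0
```

Held (23.3 mm). Lift and carry to the little round tray.

```bash
python3 -m creep '0 0 0.01 0 0 0 0;0 0 0.015 0 0 0 0;0 0 0.015 0 0 0 0;0 0 0.02 0 0 0 0;0 -0.01 0 0 0 0 0;0 -0.02 0 0 0 0 0;0.003 -0.03 0 0 0 0 0;0.003 -0.03 0 0 0 0 0'
python3 -m creep '0.003 -0.03 0 0 0 0 0;0.003 -0.03 0 0 0 0 0;0.003 -0.03 0 0 0 0 0;0.003 -0.03 0 0 0 0 0;0.003 -0.03 0 0 0 0 0;0.003 -0.03 0 0 0 0 0;0.003 -0.03 0 0 0 0 0;0.002 -0.03 0 0 0 0 0'
python3 -m creep '0 -0.02 0 0 0 0 0;0 -0.01 0 0 0 0 0;0 -0.005 0 0 0 0 0;0 0 0 0 0 0 0;0 0 0 0 0 0 0'
```

```text
time: 5.37
tool_pos: [483.9, 138.2, 252.2]
tcp_rot: [3.141, 0.0, 0.595]
contact_force: [0.6, 0.4, -0.2]
grip_width: 23.5
finger_force: 30.0
time: 6.03
tool_pos: [506.9, -102.7, 252.1]
tcp_rot: [3.142, 0.0, 0.593]
contact_force: [0.1, 0.4, -0.8]
grip_width: 23.2
finger_force: 30.0
time: 6.45
tool_pos: [507.1, -135.1, 252.1]
tcp_rot: [-3.141, -0.0, 0.593]
contact_force: [-0.5, 0.1, -0.3]
grip_width: 23.4
finger_force: 30.0
```

```bash
python3 -m creep '0.0005 -0.001 -0.015 0 0 0 0;0 0 -0.025 0 0 0 0;0 0 -0.025 0 0 0 0;0 0 -0.025 0 0 0 0;0 0 -0.025 0 0 0 0;0 0 -0.02 0 0 0 0;0 0 -0.01 0 0 0 0;0 0 0 0 0 0 0'
python3 - <<'E'
from h import *
st()
s=shot("scene");t=shot("top")
cv2.imwrite('pics/p2.png',np.hstack([crop(s,245,135,325,215,5),crop(s,180,190,250,270,5)]))
E
```

```text
time: 7.12
tool_pos: [506.8, -135.3, 105.4]
tcp_rot: [-3.138, 0.002, 0.594]
contact_force: [0.1, -0.1, -0.8]
grip_width: 23.3
finger_force: 30.0
t 7.12 tcp [ 506.8 -135.3  105.4] rpy [-3.138e+00  2.000e-03  5.940e-01] w 23.3 F [ 0.1 -0.1 -0.8] ff 30.0
```

View pics/p2.png

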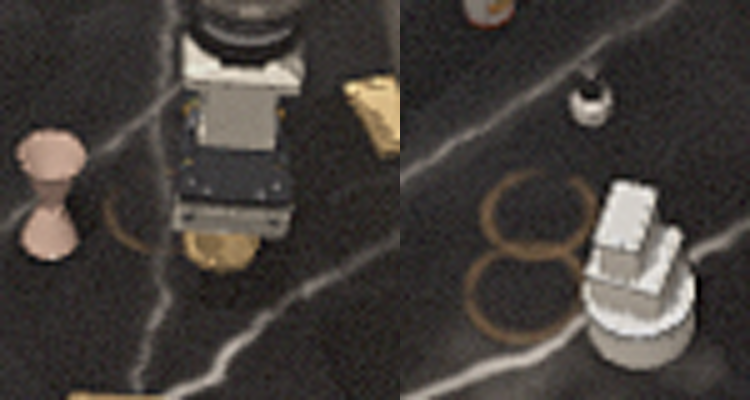

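The hand is centred over the tray, clear of the jigger, and the rest of the stack is untouched. Its oblong lid corners are at crop (610,182), (657,190), (640,252) and (597,245). Lower, release and retreat.

```bash
python3 -m creep '0 0 -0.008 0 0 0 0;0 0 -0.006 0 0 0 0;0 0 -0.004 0 0 0 0;0 0 -0.003 0 0 0 0;0 0 0 0 0 0 0;0 0 0 0 0 0 0'
python3 - <<'E'
from h import *
P=unproj("scene",[(180+(x-400)/5,190+y/5) for x,y in[(612,180),(659,189),(640,252),(597,244)]],114)[:,:2]
print(P.round(1),P.mean(0).round(1),[np.degrees(np.arctan2(*(P[j]-P[i])[::-1])).round(1) for i,j in((0,1),(1,2),(3,2),(0,3))])
s=shot("scene")[190:270,180:250]; m=(cv2.inRange(s,(185,185,185),(255,255,255)))
E
```

```text
time: 7.72
tool_pos: [507.8, -136.9, 86.2]
tcp_rot: [-3.141, 0.0, 0.593]
contact_force: [0.3, 0.2, -0.4]
grip_width: 23.1
finger_force: 30.0
[[502.5 217.7]
 [477.  205.3]
 [455.9 246.2]
 [478.5 257.6]] [478.5 231.7] [np.float64(-153.9), np.float64(117.2), np.float64(-153.3), np.float64(121.0)]
```

```bash
python3 -m creep '0 0 -0.002 0 0 0 0;0 0 -0.002 0 0 0 0;0 0 0 0 0 0 0;0 0 0 0 0 0 0'
python3 -m creep '0 0 0 0 0 0 30;0 0 0 0 0 0 40;0 0 0 0 0 0 60;0 0 0 0 0 0 80;0 0 0 0 0 0 100;0 0 0 0 0 0 100;0 0 0 0 0 0 100;0 0 0 0 0 0 100'
```

```text
time: 8.1
tool_pos: [507.8, -136.8, 82.2]
tcp_rot: [-3.142, 0.0, 0.593]
contact_force: [0.4, 0.0, -0.8]
grip_width: 23.4
finger_force: 30.0
time: 8.77
tool_pos: [507.8, -136.8, 82.2]
tcp_rot: [3.141, -0.0, 0.593]
contact_force: [-0.5, 0.4, -0.1]
grip_width: 69.9
finger_force: 0.0
```

```bash
python3 -m creep '0 0 0.01 0 0 0 100;0 0 0.02 0 0 0 100;0 0 0.03 0 0 0 100;0 0 0.03 0 0 0 100;0 0 0.03 0 0 0 100;0 0 0.03 0 0 0 100;0 0 0.02 0 0 0 100;0 0.02 0 0 0 0 100'
python3 -m creep '-0.003 0.03 0 0 0 0.118 100;-0.003 0.03 0 0 0 0.118 100;-0.003 0.03 0 0 0 0.118 100;-0.003 0.03 0 0 0 0.118 100;-0.003 0.03 0 0 0 0.118 100;-0.003 0.03 0 0 0 0.118 100;-0.003 0.03 0 0 0 0.118 100;-0.003 0.03 0 0 0 0.118 100'
python3 -m creep '-0.003 0.03 0 0 0 0.118 100;-0.002 0.03 0 0 0 0.118 100;0 0.03 0 0 0 0.118 100;0 0.015 0 0 0 0.116 100;0 0 0 0 0 0 100;0 0 0 0 0 0 100'
python3 - <<'E'
from h import *
s=shot("scene")
cv2.imwrite('pics/p3.png',np.hstack([crop(s,245,155,325,215,5),crop(s,190,200,250,260,5)]))
E
```

```text
time: 9.43
tool_pos: [509.7, -119.5, 257.9]
tcp_rot: [3.132, -0.005, 0.59]
contact_force: [1.0, -0.2, -0.5]
grip_width: 92.0
finger_force: 0.0
time: 10.1
tool_pos: [483.3, 124.6, 253.1]
tcp_rot: [3.141, -0.0, 1.543]
contact_force: [0.8, 0.1, -0.2]
grip_width: 91.7
finger_force: 0.0
time: 10.6
tool_pos: [478.5, 228.6, 252.7]
tcp_rot: [3.141, 0.0, 2.006]
contact_force: [-0.4, -0.2, 0.2]
grip_width: 91.8
finger_force: 0.0
```

View pics/p3.png

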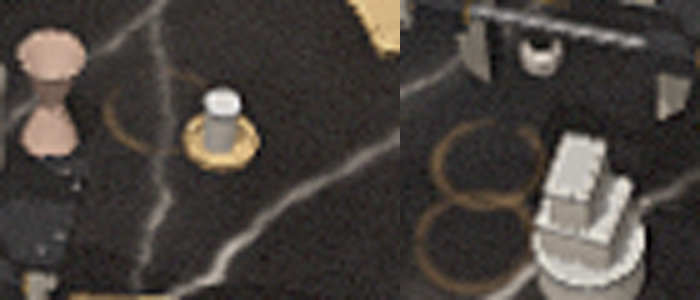

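The little tin stands upright in its tray (crop (222,120)), and the oblong lid is fully in view under the open hand. Descend and grip.

```bash
python3 -m creep '0 0.0015 -0.015 0 0 0 100;0 0 -0.02 0 0 0 100;0 0 -0.02 0 0 0 100;0 0 -0.02 0 0 0 100;0 0 -0.015 0 0 0 100;0 0 -0.01 0 0 0 100;0 0 0 0 0 0 100;0 0 0 0 0 0 60'
python3 -m creep '0 0 0 0 0 0 45;0 0 0 0 0 0 35;0 0 0 0 0 0 30;0 0 0 0 0 0 25;0 0 0 0 0 0 20;0 0 0 0 0 0 10;0 0 0 0 0 0 0;0 0 0 0 0 0 0'
python3 -m creep '0 0 0 0 0 0 0;0 0 0 0 0 0 0;0 0 0 0 0 0 0;0 0 0 0 0 0 0;0 0 0 0 0 0 0'
```

```text
time: 11.32
tool_pos: [479.1, 228.9, 152.5]
tcp_rot: [-3.141, 0.0, 2.005]
contact_force: [-0.1, 0.3, 0.8]
grip_width: 88.6
finger_force: 0.0
time: 11.98
tool_pos: [478.8, 229.7, 152.3]
tcp_rot: [3.141, 0.0, 2.007]
contact_force: [-0.3, -0.2, -0.6]
grip_width: 36.4
finger_force: 0.0
time: 12.4
tool_pos: [478.9, 229.7, 152.2]
tcp_rot: [3.141, 0.0, 2.007]
contact_force: [0.4, 0.2, 0.8]
grip_width: 25.8
finger_force: 30.0
```

```bash
python3 -m creep '0 0 0.01 0 0 0 0;0 0 0.015 0 0 0 0;0 0 0.015 0 0 0 0;0 0 0.02 0 0 0 0;0 -0.008 0 0 0 0 0;-0.002 -0.015 0 0 0 -0.1134 0;-0.002 -0.015 0 0 0 -0.1134 0;-0.002 -0.015 0 0 0 -0.1134 0'
python3 -m creep '-0.002 -0.015 0 0 0 -0.1134 0;-0.002 -0.015 0 0 0 -0.1134 0;-0.002 -0.015 0 0 0 -0.1134 0;-0.002 -0.015 0 0 0 -0.1134 0;-0.002 -0.015 0 0 0 -0.1134 0;-0.002 -0.015 0 0 0 -0.1134 0;-0.002 -0.015 0 0 0 -0.1134 0;-0.002 -0.015 0 0 0 -0.1134 0'
python3 -m creep '-0.0004 -0.01 0 0 0 -0.1134 0;0 0 0 0 0 0 0;0 0 0 0 0 0 0;0 0 0 0 0 0 0'
```

```text
time: 13.07
tool_pos: [472.3, 175.7, 212.1]
tcp_rot: [-3.141, 0.0, 1.662]
contact_force: [0.1, -1.0, -0.2]
grip_width: 26.3
finger_force: 30.0
time: 13.73
tool_pos: [456.2, 55.6, 212.0]
tcp_rot: [-3.141, 0.001, 0.754]
contact_force: [-0.8, -0.1, -0.1]
grip_width: 26.0
finger_force: 30.0
time: 14.07
tool_pos: [456.3, 46.9, 212.2]
tcp_rot: [-3.141, 0.0, 0.649]
contact_force: [0.2, 0.0, -1.4]
grip_width: 26.1
finger_force: 30.0
```

```bash
python3 -m creep '0 -0.001 -0.015 0 0 0 0;0 0 -0.025 0 0 0 0;0 0 -0.025 0 0 0 0;0 0 -0.02 0 0 0 0;0 0 -0.015 0 0 0 0;0 0 -0.01 0 0 0 0;0 0 -0.005 0 0 0 0;0 0 0 0 0 0 0'
python3 - <<'E'
from h import *
s=shot("scene");t=shot("top")
cv2.imwrite('pics/p4.png',np.hstack([crop(s,235,185,305,245,5),crop(s,195,210,255,270,5)]))
E
```

```text
time: 14.73
tool_pos: [455.9, 46.3, 96.3]
tcp_rot: [-3.14, 0.002, 0.648]
contact_force: [0.0, 0.1, -1.8]
grip_width: 26.0
finger_force: 30.0
```

View pics/p4.png

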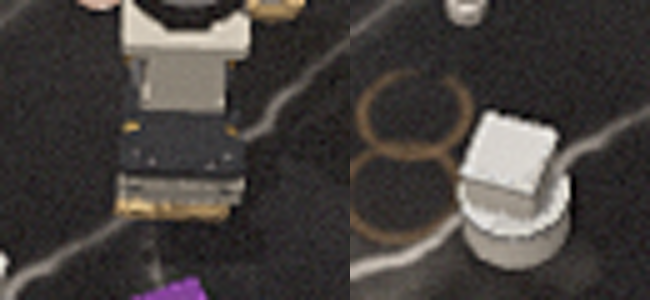

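The hand is over the oblong tray and parallel to it. The square tin is undisturbed, with lid corners at crop (490,112), (557,128), (540,195) and (463,178).

```bash
python3 -m creep '0 0 -0.006 0 0 0 0;0 0 -0.005 0 0 0 0;0 0 -0.003 0 0 0 0;0 0 0 0 0 0 0;0 0 -0.001 0 0 0 0;0 0 0 0 0 0 0;0 0 0 0 0 0 0'
python3 - <<'E'
from h import *
P=unproj("scene",[(195+(x-350)/5,210+y/5) for x,y in[(490,112),(557,128),(540,195),(463,178)]],76)[:,:2]
print(P.round(1),P.mean(0).round(1),[(np.degrees(np.arctan2(*(P[j]-P[i])[::-1]))%90).round(1) for i,j in((0,1),(1,2),(3,2),(0,3))])
E
```

```text
time: 15.42
tool_pos: [456.5, 45.6, 82.3]
tcp_rot: [3.141, -0.0, 0.646]
contact_force: [-0.5, -0.5, -0.9]
grip_width: 26.2
finger_force: 30.0
[[505.6 213.8]
 [466.9 197.3]
 [443.3 240.3]
 [485.9 259.9]] [475.4 227.8] [np.float64(23.1), np.float64(28.7), np.float64(24.6), np.float64(23.2)]
```

```bash
python3 -m creep '0 0 -0.0015 0 0 0 0;0 0 -0.0005 0 0 0 0;0 0 0 0 0 0 0;0 0 0 0 0 0 30;0 0 0 0 0 0 40;0 0 0 0 0 0 60;0 0 0 0 0 0 80;0 0 0 0 0 0 100'
python3 -m creep '0 0 0 0 0 0 100;0 0 0 0 0 0 100;0 0 0 0 0 0 100;0 0 0.01 0 0 0 100;0 0 0.02 0 0 0 100;0 0 0.03 0 0 0 100;0 0 0.04 0 0 0 100;0 0 0.03 0 0 0 100'
```

```text
time: 16.08
tool_pos: [456.4, 45.7, 80.1]
tcp_rot: [-3.141, 0.0, 0.646]
contact_force: [-0.5, 0.0, -0.1]
grip_width: 49.8
finger_force: 0.0
time: 16.75
tool_pos: [456.5, 45.7, 212.5]
tcp_rot: [3.141, -0.001, 0.646]
contact_force: [1.3, -0.6, 0.3]
grip_width: 91.9
finger_force: 0.0
```

```bash
python3 -m creep '0 0.015 0 0 0 0 100;0.004 0.03 0 0 0 -0.08 100;0.004 0.03 0 0 0 -0.08 100;0.004 0.03 0 0 0 -0.076 100;0.004 0.03 0 0 0 0 100;0.004 0.03 0 0 0 0 100;0 0.018 0 0 0 0 100;0 0 0 0 0 0 100'
python3 -m creep '0 0 0 0 0 0 100;0 0 0 0 0 0 100'
python3 - <<'E'
from h import *
s=shot("scene")
cv2.imwrite('pics/p5.png',np.hstack([crop(s,235,185,305,245,5),crop(s,195,200,255,260,5)]))
E
```

```text
time: 17.42
tool_pos: [476.2, 231.8, 210.0]
tcp_rot: [-3.141, -0.001, 0.413]
contact_force: [-1.1, -0.2, -0.0]
grip_width: 91.8
finger_force: 0.0
time: 17.58
tool_pos: [476.2, 228.1, 210.0]
tcp_rot: [3.141, 0.001, 0.41]
contact_force: [-0.1, -1.5, -0.4]
grip_width: 91.6
finger_force: 0.0
```

View pics/p5.png

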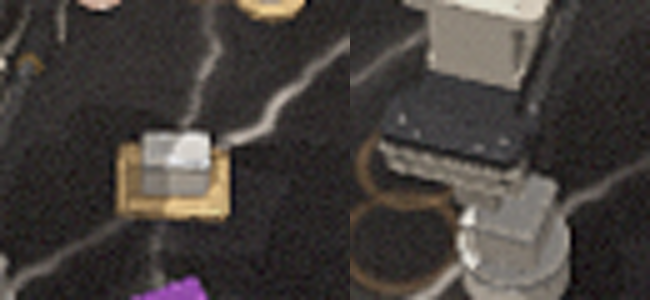

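The oblong tin stands flat and centred in its tray, with the shadow of the arm across it. Next is the square tin.

```bash
python3 -m creep '0 0 -0.015 0 0 0 100;0 0 -0.02 0 0 0 100;0 0 -0.02 0 0 0 100;0 0 -0.02 0 0 0 100;0 0 -0.013 0 0 0 100;0 0 -0.008 0 0 0 100;0 0 0 0 0 0 100;0 0 0 0 0 0 70'
python3 -m creep '0 0 0 0 0 0 60;0 0 0 0 0 0 55;0 0 0 0 0 0 50;0 0 0 0 0 0 45;0 0 0 0 0 0 40;0 0 0 0 0 0 20;0 0 0 0 0 0 0;0 0 0 0 0 0 0'
python3 -m creep '0 0 0 0 0 0 0;0 0 0 0 0 0 0'
```

```text
time: 18.3
tool_pos: [476.7, 228.0, 114.5]
tcp_rot: [3.141, 0.0, 0.409]
contact_force: [0.0, -1.1, -1.0]
grip_width: 88.8
finger_force: 0.0
time: 18.97
tool_pos: [476.6, 228.7, 114.5]
tcp_rot: [3.141, -0.0, 0.41]
contact_force: [0.3, -0.2, 2.7]
grip_width: 45.7
finger_force: 29.9
time: 19.13
tool_pos: [476.6, 228.7, 114.5]
tcp_rot: [3.141, -0.0, 0.41]
contact_force: [0.2, -0.9, 3.8]
grip_width: 46.0
finger_force: 29.9
```

```bash
python3 -m creep '0 0 0.008 0 0 0 0;0 0 0.015 0 0 0 0;0 0 0.02 0 0 0 0;0 0 0.02 0 0 0 0;0 0 0.02 0 0 0 0;0 -0.01 0 0 0 0 0;0 -0.02 0 0 0 0 0;0 -0.03 0 0 0 0 0'
python3 -m creep '0 -0.03 0 0 0 0.1065 0;0 -0.03 0 0 0 0.1065 0;0 -0.03 0 0 0 0.1065 0;0 -0.03 0 0 0 0.1065 0;0 -0.03 0 0 0 0.1065 0;0 -0.03 0 0 0 0 0;0 -0.03 0 0 0 0 0;0 -0.03 0 0 0 0 0'
python3 -m creep '0 -0.03 0 0 0 0 0;0 -0.03 0 0 0 0 0;0 -0.03 0 0 0 0 0;0 -0.03 0 0 0 0 0;0 -0.03 0 0 0 0 0;0 -0.03 0 0 0 0 0;0 -0.03 0 0 0 0 0;0 -0.02 0 0 0 0 0'
python3 -m creep '0 -0.02 0 0 0 0 0;0 -0.01 0 0 0 0 0;0 -0.006 0 0 0 0 0;0 0 0 0 0 0 0;0 0 0 0 0 0 0;0 0 0 0 0 0 0'
```

```text
time: 19.8
tool_pos: [475.9, 169.0, 197.0]
tcp_rot: [-3.141, -0.0, 0.413]
contact_force: [0.2, 0.1, -1.4]
grip_width: 45.5
finger_force: 29.9
time: 20.47
tool_pos: [475.5, -73.0, 196.6]
tcp_rot: [-3.14, 0.0, 0.942]
contact_force: [0.1, 0.3, -0.7]
grip_width: 46.2
finger_force: 29.9
time: 21.13
tool_pos: [475.4, -304.1, 196.3]
tcp_rot: [-3.141, 0.0, 0.941]
contact_force: [0.2, 0.2, -1.0]
grip_width: 45.5
finger_force: 29.9
time: 21.63
tool_pos: [476.4, -336.1, 197.1]
tcp_rot: [-3.141, -0.0, 0.943]
contact_force: [0.1, -0.3, -1.0]
grip_width: 45.8
finger_force: 29.9
```

```bash
python3 -m creep '0.0005 -0.001 -0.015 0 0 0 0;0 0 -0.025 0 0 0 0;0 0 -0.025 0 0 0 0;0 0 -0.015 0 0 0 0;0 0 -0.012 0 0 0 0;0 0 -0.008 0 0 0 0;0 0 0 0 0 0 0;0 0 0 0 0 0 0'
python3 - <<'E'
from h import *
s=shot("scene");t=shot("top")
cv2.imwrite('pics/p6.png',np.hstack([crop(s,290,115,360,175,5),crop(s,195,210,255,270,5)]))
E
```

```text
time: 22.3
tool_pos: [477.2, -337.8, 97.5]
tcp_rot: [-3.142, -0.0, 0.943]
contact_force: [-0.1, 0.1, -1.3]
grip_width: 45.9
finger_force: 29.9
```

View pics/p6.png

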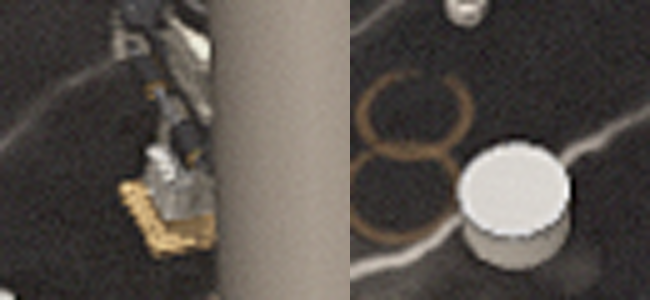

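The square tin is aligned above its tray. The big tin has not moved, with its lid centre at crop (514,190).

```bash
python3 -m creep '0 0 -0.006 0 0 0 0;0 0 -0.005 0 0 0 0;0 0 -0.004 0 0 0 0;0 0 -0.0015 0 0 0 0;0 0 -0.0005 0 0 0 0;0 0 0 0 0 0 0;0 0 0 0 0 0 0;0 0 0 0 0 0 0'
python3 - <<'E'
from h import *
print(unproj("scene",[(195+(514-350)/5,210+190/5)],38).round(1))
E
```

```text
time: 23.07
tool_pos: [476.8, -338.3, 81.4]
tcp_rot: [3.141, 0.0, 0.942]
contact_force: [-3.0, 2.1, 10.2]
grip_width: 46.0
finger_force: 29.9
[[475.4 228.3  38. ]]
```

```bash
python3 -m creep '0 0 0 0 0 0 52;0 0 0 0 0 0 56;0 0 0 0 0 0 60;0 0 0 0 0 0 75;0 0 0 0 0 0 100;0 0 0 0 0 0 100;0 0 0 0 0 0 100;0 0 0 0 0 0 100'
python3 -m creep '0 0 0 0 0 0 100;0 0 0.01 0 0 0 100;0 0 0.02 0 0 0 100;0 0 0.03 0 0 0 100;0 0 0.03 0 0 0 100;0 0 0.03 0 0 0 100;0 0.02 0 0 0 0 100;0 0.03 0 0 0 0 100'
python3 -m creep '0 0.035 0 0 0 0 100;0 0.035 0 0 0 0 100;0 0.035 0 0 0 0 100;0 0.035 0 0 0 0 100;0 0.035 0 0 0 0 100;0 0.035 0 0 0 0 100;0 0.035 0 0 0 0 100;0 0.035 0 0 0 0 100'
python3 - <<'E'
from h import *
s=shot("scene");t=shot("top")
cv2.imwrite('pics/p7.png',np.hstack([crop(s,290,125,360,185,5),crop(t,360,180,420,240,5)]))
E
```

```text
time: 23.73
tool_pos: [476.9, -338.3, 80.2]
tcp_rot: [-3.142, -0.0, 0.943]
contact_force: [1.1, -0.3, 0.0]
grip_width: 83.9
finger_force: 0.0
time: 24.4
tool_pos: [477.7, -290.4, 203.4]
tcp_rot: [3.135, 0.001, 0.94]
contact_force: [1.0, 0.3, -0.9]
grip_width: 92.2
finger_force: 0.0
time: 25.07
tool_pos: [476.7, -6.7, 201.2]
tcp_rot: [3.14, -0.001, 0.942]
contact_force: [0.6, -0.3, -0.1]
grip_width: 91.8
finger_force: 0.0
```

View pics/p7.png

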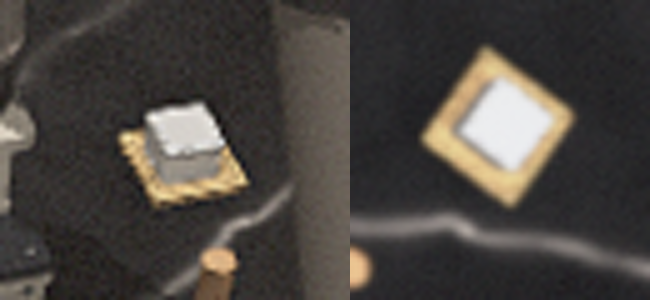

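The square tin sits flat and centred in its tray in both views. Now the big tin at about (475.8,227.5).

```bash
python3 -m creep '0 0.035 0 0 0 0 100;0 0.035 0 0 0 0 100;0 0.035 0 0 0 0 100;0 0.035 0 0 0 0 100;0 0.035 0 0 0 0 100;0 0.035 0 0 0 0 100;0 0.02 0 0 0 0 100;0 0.006 0 0 0 0 100'
python3 -m creep '0 0 0 0 0 0 100;0 0 -0.02 0 0 0 100;0 0 -0.02 0 0 0 100;0 0 -0.02 0 0 0 100;0 0 0 0 0 0 100;0 0 0 0 0 0 100'
```

```text
time: 25.83
tool_pos: [477.1, 229.9, 200.8]
tcp_rot: [3.141, -0.001, 0.945]
contact_force: [-1.3, 0.6, -0.6]
grip_width: 91.9
finger_force: 0.0
time: 26.33
tool_pos: [476.9, 226.1, 140.0]
tcp_rot: [-3.141, 0.002, 0.941]
contact_force: [-0.5, -0.6, -0.1]
grip_width: 91.9
finger_force: 0.0
```

```bash
python3 -m creep '-0.001 0.0015 -0.01 0 0 0 100;0 0 -0.015 0 0 0 100;0 0 -0.015 0 0 0 100;0 0 -0.012 0 0 0 100;0 0 -0.01 0 0 0 100;0 0 0 0 0 0 100;0 0 0 0 0 0 80;0 0 0 0 0 0 75'
python3 -m creep '0 0 0 0 0 0 70;0 0 0 0 0 0 65;0 0 0 0 0 0 50;0 0 0 0 0 0 30;0 0 0 0 0 0 0;0 0 0 0 0 0 0;0 0 0 0 0 0 0'
```

```text
time: 27.0
tool_pos: [476.5, 229.3, 79.1]
tcp_rot: [3.141, -0.001, 0.942]
contact_force: [-0.3, -0.6, -0.5]
grip_width: 82.5
finger_force: 0.0
time: 27.58
tool_pos: [476.6, 229.3, 79.0]
tcp_rot: [3.14, -0.001, 0.943]
contact_force: [1.4, -1.5, 6.2]
grip_width: 65.4
finger_force: 30.0
```

```bash
python3 -m creep '0 0 0.008 0 0 0 0;0 0 0.015 0 0 0 0;0 0 0.02 0 0 0 0;0 0 0.017 0 0 0 0;0 0.01 0 0 0 0 0;0.002 0.02 0 0 0 0 0;0.002 0.025 0 0 0 0 0;0.002 0.025 0 0 0 0 0'
python3 -m creep '0.002 0.025 0 0 0 0 0;0.002 0.025 0 0 0 0 0;0.002 0.02 0 0 0 0 0;0.0004 0.012 0 0 0 0 0;0 0.0045 0 0 0 0 0;0 0 0 0 0 0 0;0 0 0 0 0 0 0;0 0 0 0 0 0 0'
```

```text
time: 28.25
tool_pos: [481.4, 310.2, 137.5]
tcp_rot: [-3.141, 0.001, 0.941]
contact_force: [0.3, -1.1, -1.6]
grip_width: 65.4
finger_force: 30.0
time: 28.92
tool_pos: [488.3, 394.6, 138.0]
tcp_rot: [-3.141, 0.001, 0.942]
contact_force: [-0.4, -0.3, -2.0]
grip_width: 65.6
finger_force: 30.0
```

```bash
python3 -m creep '0.0005 0.0013 -0.01 0 0 0 0;0 0 -0.015 0 0 0 0;0 0 -0.012 0 0 0 0;0 0 -0.008 0 0 0 0;0 0 -0.005 0 0 0 0;0 0 -0.003 0 0 0 0;0 0 -0.001 0 0 0 0;0 0 0 0 0 0 0'
python3 -m creep '0 0 -0.0005 0 0 0 0;0 0 0 0 0 0 0'
```

```text
time: 29.58
tool_pos: [488.9, 397.0, 84.3]
tcp_rot: [3.141, -0.0, 0.942]
contact_force: [0.3, -0.0, -1.9]
grip_width: 65.5
finger_force: 30.0
time: 29.75
tool_pos: [489.0, 397.2, 84.2]
tcp_rot: [3.141, -0.001, 0.943]
contact_force: [0.1, -0.9, -1.7]
grip_width: 65.4
finger_force: 30.0
```

```bash
python3 -m creep '0 0 -0.001 0 0 0 0;0 0 0 0 0 0 0;0 0 0 0 0 0 74;0 0 0 0 0 0 78;0 0 0 0 0 0 85;0 0 0 0 0 0 100;0 0 0 0 0 0 100;0 0 0 0 0 0 100'
python3 -m creep '0 0 0 0 0 0 100;0 0 0.01 0 0 0 100;0 0 0.02 0 0 0 100;0 0 0.03 0 0 0 100;0 0 0.03 0 0 0 100;0 0 0.03 0 0 0 100;0 -0.02 0.02 0 0 0 100;0 -0.03 0 0 0 0 100'
python3 -m creep '0 -0.03 0 0 0 0 100;0 -0.03 0 0 0 0 100;0 -0.03 0 0 0 0 100;0 -0.03 0 0 0 0 100;0 -0.02 0 0 0 0 100;0 0 0 0 0 0 100;0 0 0 0 0 0 100;0 0 0 0 0 0 100'
python3 - <<'E'
from h import *
s=shot("scene");t=shot("top")
cv2.imwrite('pics/p8.png',crop(s,150,130,350,310,3.3 and 3))
cv2.imwrite('pics/p9.png',np.hstack([crop(t,145,175,195,225,8)]))
E
```

```text
time: 30.42
tool_pos: [488.8, 397.0, 82.8]
tcp_rot: [3.141, -0.0, 0.942]
contact_force: [-0.6, -0.7, 0.1]
grip_width: 90.4
finger_force: 0.0
time: 31.08
tool_pos: [490.3, 349.2, 228.7]
tcp_rot: [3.137, -0.01, 0.945]
contact_force: [1.0, -0.6, 0.0]
grip_width: 92.1
finger_force: 0.0
time: 31.75
tool_pos: [489.0, 207.5, 223.4]
tcp_rot: [3.141, -0.001, 0.942]
contact_force: [0.6, 0.0, -0.6]
grip_width: 91.8
finger_force: 0.0
```

View pics/p8.png

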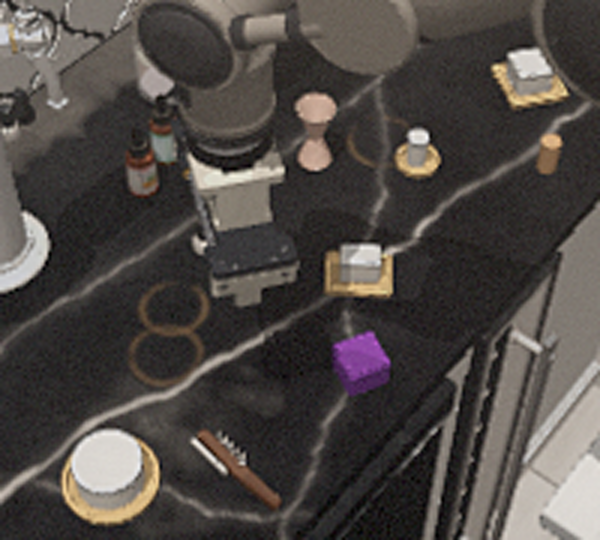

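All four tins stand flat in their own trays: big (107,472), oblong (360,263), little (418,145) and square (530,72). The jigger and stopper are standing where they were, and the hand is clear.

```bash
python3 -c "
from plant import order; print(order.close_job())"
```

```text
the job is handed in; nothing more can be done
None
```

The stack is apart: all four tins stand flat in their own trays, taken from the top down, with the jigger and stopper left alone, and the job was handed in at about 32 s of the 136 s allowed (no verdict was shown).

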